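Lift the key tile out of the wooden trivet

TASK

The wooden pot trivet is made of three dovetailed tiles. Lift the middle one, which locks the other two together, straight up out from between them so that both side tiles stay lying where they are, then set it down flat, slat upward, about the middle of the black baking tray and let go; set it down rather than drop it, and leave the tray where it stands.

Things in the scene. Friction and masses are not known exactly. Their poses are not given: they have to be found in the camera images.
- key_tile_center (a point): centre, half-way up, of the trivet's middle (key) tile: wooden plate 100 (x) x 66 (y) x 14 mm with a 17 mm dovetail tail on each y side, in the side tiles' sockets with 2 mm play. Grip its upright slat: 16 mm thick (y), 96 mm long (x), central; its top is 22 mm above this point, the plate's top 8 mm below, underside 22 mm below. Side tiles' slats start 84 mm away. z up; loose, 0.13 kg.
- side_tile_1: side tile of the trivet on the key tile's +y side, of the same wood: plate 100 mm (x) by 73 mm (y), 14 mm thick, with one dovetail socket in its -y edge and a slat 16 mm thick and 44 mm high over all, parallel to x, at y = +20 mm. Origin on its underside, 72 mm from the key tile's centre. Loose, about 0.26 kg; must stay.
- side_tile_2: the other side tile, its mirror image (socket in its +y edge, slat at y = -20 mm), on the key tile's -y side. Origin on its underside, 72 mm from the key tile's centre. Loose, about 0.26 kg; must stay.
- baking_tray: black rectangular baking tray lying on the worktop, 256 mm (its x) by 336 mm (its y) over the rim and 33 mm high. Origin at the centre of its underside. Its flat floor is 2 mm above the origin and 196 mm (x) by 276 mm (y) inside the walls, so the key tile lies flat near its centre at any yaw. Loose, 0.35 kg.
Things that resemble listed ones, but are neither listed nor needed, are in the scene too. What is shaped like the part that bears key_tile_center but green or pink is not meant.

How it is judged:
By the outcome, as a careful person would: the job done as asked, in the order asked, and still so for the second after the job is handed in, with the robot touching nothing.
It also fails if it takes over 45 s, if anything falls off the work surface, if the arm or the gripper's body presses on something with over 40 N, if the wrist force passes 120 N, or if a joint passes its speed limit or range.

ROBOT

A 7-joint arm with a two-finger parallel gripper is mounted at the origin on a cart in front of the work surface, level with it; the furniture and walls round the work are solid. World frame = base frame: x ahead of the robot, y to its left, z up, the work surface at z = 0. Lengths are in m, angles in rad, forces in N, time in s.
With the tool pointing down it reaches from about 0.35 to 0.9 m from the base axis. Payload 7.2 kg.
Tool frame: the origin (TCP) lies midway between the tips of the shut fingers; the grasp point (between the pads) lies 19 mm behind it; z points along the fingers, y is the line along which they close (so a half turn about z gives the same grasp; the last joint's range is limited). The gripper opens to 85 mm and grips with 20 to 120 N. Pads are 22 mm wide; open, the fingers measure 114 mm over their backs; the gripper's body (76 mm by 85 mm) begins 54 mm behind the grasp point. The pads swing forward as they close: fully open they stand 13 mm farther back than shut.
Start: joints at [1.198, 0.411, -0.013, 1.596, 0.006, 1.134, -0.082], TCP at [0.188, -0.596, 0.231] pointing down, gripper open.
Joint ranges: [-2.95, 2.95], [-0.29, 1.99], [-1.47, 1.44], [0.14, 2.54], [-1.03, 4.17], [0.13, 1.85], [-2.86, 2.86]. Speed limits (rad/s): [2.39, 2.39, 3.01, 3.01, 3.14, 3.14, 3.14].

INTERFACE

Orientations are given as a rotation vector (axis times angle).
In Python, from rig import bot gives the robot as it stands.
- The arm moves only by the tool drive_tool, never from a script. Its argument "deltas" is a list of rows, each a list of 7 numbers: the shift along the tool's x, y, z in m, then the turn, a rotation vector about the tool's x, y, z in rad, then the opening in per cent of the stroke, from 0 (shut) to 100 (fully open). In form: [[x, y, z, rx, ry, rz, grip], ...]. A call has 1 to 20 rows; each row shifts and turns the commanded pose from where the row before left it, along the tool's axes as they then stand; what a row does not reach is not made up. A row lasts 1/10 s, in which the tool goes at most 50 mm and 8.59 degrees, less where a joint would pass 70% of its speed; a pose out of reach is approached as far as the arm can. A call with a gripper value outside its range is refused whole. The fingers move at their own pace and stop on an object; "newtons" is the grip in N (left out, the last holds). Time passes only in rows, so rows that do not move let the fingers close. It gives the time, the measured TCP pose, the force, the opening and the grip force at its end, in the units of the state.
- bot.observe(): the state, without advancing time (a new reading comes with each control period).
- bot.capture(name): name is "scene" or "top" or "wrist"; returns the picture (400x640x3 uint8, red, green, blue); there is no depth.
- bot.get_calibration(name): a dict with "intrinsics" (3x3 intrinsics, pixels), "k1" (the pictures are not rectified: a ray, as slopes to the right and down, at radius r is drawn at 1 + k1 r^2 times it, then the intrinsics apply), "R" (3x3) and "t" (3): a world point X has camera coordinates R X + t; the wrist camera has in their place "mount" (4x4, takes a point from camera to tool coordinates, whose origin is the TCP and whose axes are the flange's). Camera axes: x right, y down, z forward; pixel columns grow to the right and rows downward; lengths in m; the calibration is good to about 2 mm. A picture is of the moment at which its call begins: read the wrist's pose just before it. get_calibration takes no time and is no camera call.
- bot.sign_off(): hands the job in; it is judged then, once.
The state is a dict: "t": time; "q": joint angles; "dq": joint speeds; "joint_efforts": joint torques, N m; "position": TCP position; "tool_rot": TCP orientation; "force": force on the tool from outside, world axes, zero at the start; "wrist_torque": the same for the moment, N m; "width": finger opening in m; "gripper_force": force on a finger pad.
Only numpy, scipy, OpenCV 4.12 (cv2) and the standard library are available. Lean on these libraries where they do the work, as an engineer would, in place of code of your own. Each camera call takes 0.05 s, during which the arm holds its last target. There are 200 camera calls.

## Working session

There is one attempt and no reset: what is moved stays moved. The work goes in short steps, Python scripts to look and compute and a tool call to move; the robot and the scene stay as the last step left them, time stands still between calls to the robot, and variables do not carry over. Pictures are saved under pics/ and viewed, at most 10 in all, crops included, and the job is handed in when it is done.

Besides the shell and the picture viewer there is one more tool, called after ">>>" in YAML: its name, and indented under it one key for each argument. drive_tool: Moves the arm, as the interface text tells. Its arguments: {"type":"object","properties":{"deltas":{"type":"array","items":{"type":"array","items":{"type":"number"}}},"newtons":{"type":"number"}},"required":["deltas"]}

```bash
mkdir -p pics; python3 - <<'E'
from rig import bot
import cv2
s=bot.observe();print(s)
for n in("scene","top"):
    cv2.imwrite(f"pics/{n}1.png",bot.capture(n)[:,:,::-1])
    print(n,bot.get_calibration(n))
print(bot.get_calibration("wrist"))
E
```

```text
{'t': 0.0, 'q': array([ 1.19778677,  0.41191977, -0.01273659,  1.59704392,  0.00561375,
        1.13430607, -0.0821671 ]), 'dq': array([-0.00063298,  0.00152777,  0.00129293, -0.0024328 ,  0.00058349,
       -0.00165902,  0.00078631]), 'joint_efforts': array([-1.16094150e-03, -6.00620914e+01,  6.81551155e-01, -2.99426937e+01,
        1.36658139e-02,  1.04837204e-02,  3.45028377e-05]), 'position': array([ 0.18738949, -0.59572316,  0.23044062]), 'tool_rot': array([-3.10357607e+00, -4.76832752e-01,  5.75005719e-04]), 'force': array([-1.07541009, -0.21290816, -0.29700145]), 'wrist_torque': array([ 0.03610284,  0.02329809, -0.02235886]), 'gripper_force': 0.0, 'width': 0.08535257594669474}
scene {'intrinsics': array([[394.92180122,   0.        , 323.40340684],
       [  0.        , 394.92180122, 197.35300006],
       [  0.        ,   0.        ,   1.        ]]), 'k1': -0.04052629642738613, 'R': array([[ 0.85565831, -0.5171502 , -0.02011275],
       [-0.33633999, -0.52611909, -0.78107241],
       [ 0.39335005,  0.67509582, -0.62411647]]), 't': array([-0.34726905,  0.28099073,  0.60956696])}
[... 252 characters left out ...]
7],
       [-0.98878793, -0.02681235, -0.14689975],
       [ 0.14679973,  0.00567201, -0.98914997]]), 't': array([0.11790178, 0.49343074, 1.00442698])}
{'intrinsics': array([[314.69707221,   0.        , 319.24492949],
       [  0.        , 314.69707221, 200.04766767],
       [  0.        ,   0.        ,   1.        ]]), 'k1': 0.009025554103013955, 'mount': array([[-3.63367615e-04, -9.55947350e-01, -2.93537957e-01,
         7.50178923e-02],
       [ 9.99999858e-01, -2.32610331e-04, -4.80361499e-04,
         5.08945916e-04],
       [ 3.90920341e-04, -2.93538090e-01,  9.55947298e-01,
        -1.42315639e-01],
       [ 0.00000000e+00,  0.00000000e+00,  0.00000000e+00,
         1.00000000e+00]])}
```

View pics/top1.png

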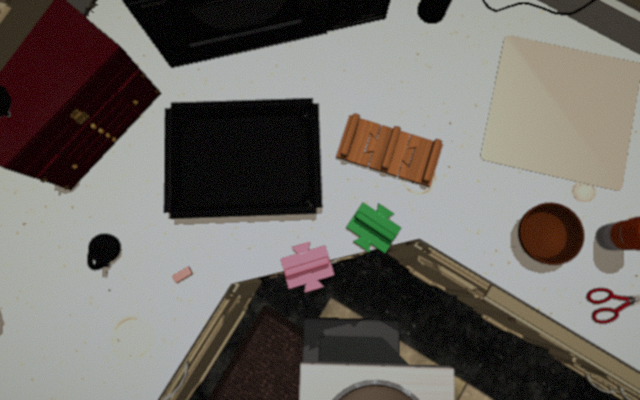

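View pics/scene1.png

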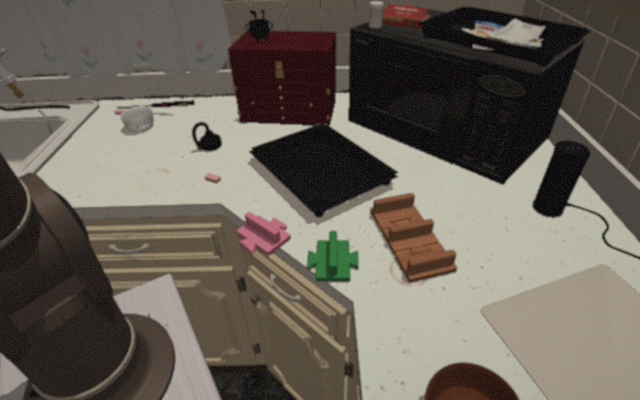

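The top view shows the wooden trivet at about (390,150), with its middle slat at (392,148). The black tray is at (243,158). The green (374,228) and pink (307,267) key-shaped tiles are the excluded look-alikes. The brown wooden one in the trivet fits the description. I'll confirm it in an enlarged crop.

```bash
python3 - <<'E'
import cv2
a=cv2.imread("pics/top1.png")[105:195,330:450]
cv2.imwrite("pics/crop1.png",cv2.convertScaleAbs(cv2.resize(a,None,fx=6.6666,fy=6.6666,interpolation=cv2.INTER_CUBIC),alpha=1.3))
E
```

```text
(no output)
```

View pics/crop1.png

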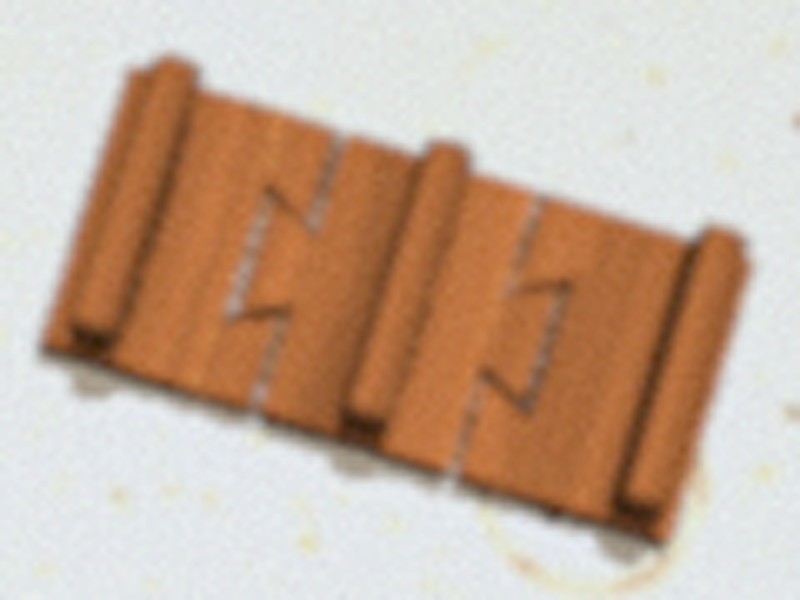

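The crop confirms it: the middle brown tile has tails left and right in the side sockets. Its slat top runs from crop (447,146) to (364,412). The outer slats are centred at (133,195) and (681,365).

```bash
cat >h.py <<'E'
from rig import bot
import numpy as np, cv2
from scipy.spatial.transform import Rotation as Ro
def ray(n,p,s=None):
    c=bot.get_calibration(n);K=c["intrinsics"]
    x=cv2.undistortPoints(np.array([[p]],float),K,np.array([c["k1"],0,0,0,0.]))[0,0]
    d=np.r_[x,1]
    if n=="wrist":
        M=c["mount"];R=Ro.from_rotvec(s["tool_rot"]).as_matrix()
        return R@M[:3,:3]@d, R@M[:3,3]+s["position"]
    return c["R"].T@d, -c["R"].T@c["t"]
def at(n,p,z,s=None):
    d,o=ray(n,p,s);return o+d*(z-o[2])/d[2]
E
python3 - <<'E'
from h import *
np.set_printoptions(precision=4,suppress=True)
f=lambda u,v:at("top",(330+(u+.5)/6.6667-.5,105+(v+.5)/6.6667-.5),.044)
P={k:f(*v) for k,v in dict(mt=(447,146),mb=(364,412),lt=(173,60),lb=(93,330),rt=(722,232),rb=(640,498)).items()}
for k,v in P.items():print(k,v)
m=(P['mt']+P['mb'])/2;l=(P['lt']+P['lb'])/2;r=(P['rt']+P['rb'])/2
print("mid",m,"lr",(l+r)/2,"dist",np.linalg.norm(l-r),"len",[np.linalg.norm(P[a+'t']-P[a+'b']) for a in'mlr'])
for a in'mlr':
    d=P[a+'t']-P[a+'b'];print(np.arctan2(d[1],d[0]))
d=l-r;print("y dir",np.arctan2(-d[0],d[1]))
T=[at("top",p,.033) for p in[(168,101),(318,99),(321,212),(169,217)]]
print(np.array(T),np.mean(T,0))
s=bot.observe();R=Ro.from_rotvec(s["tool_rot"]).as_matrix();print(R)
E
```

```text
mt [ 0.6516 -0.0329  0.044 ]
mb [ 0.5636 -0.007   0.044 ]
lt [0.678  0.0556 0.044 ]
lb [0.588  0.0796 0.044 ]
rt [ 0.6254 -0.1208  0.044 ]
rb [ 0.5381 -0.0943  0.044 ]
mid [ 0.6076 -0.0199  0.044 ] lr [ 0.6074 -0.02    0.044 ] dist 0.18255164929273637 len [np.float64(0.09175214515145894), np.float64(0.093146186509149), np.float64(0.09120709949388836)]
-0.28616327583860723
-0.26085373790606575
-0.294225283561779
y dir -0.284724296715263
[[0.6986 0.4641 0.033 ]
 [0.7125 0.1374 0.033 ]
 [0.4639 0.1243 0.033 ]
 [0.4447 0.4441 0.033 ]] [0.5799 0.2925 0.033 ]
[[ 0.9539  0.3001 -0.0006]
 [ 0.3001 -0.9539  0.0014]
 [-0.0001 -0.0015 -1.    ]]
```

>>> drive_tool:
  deltas:
    - [0.0287, -0.0212, 0, 0, 0, 0, 100]
    - [0.0287, -0.0212, 0, 0, 0, 0, 100]
    - [0.0287, -0.0212, 0, 0, 0, 0, 100]
    - [0.0287, -0.0212, 0, 0, 0, 0, 100]
    - [0.0287, -0.0212, 0, 0, 0, 0, 100]
    - [0.0287, -0.0212, 0, 0, 0, 0, 100]
    - [0.0287, -0.0212, 0, 0, 0, 0, 100]
    - [0.0287, -0.0212, 0, 0, 0, 0, 100]
    - [0.0287, -0.0212, 0, 0, 0, 0, 100]
    - [0.0287, -0.0212, 0, 0, 0, 0, 100]
    - [0.0287, -0.0212, 0, 0, 0, 0, 100]
    - [0.0287, -0.0212, 0, 0, 0, 0, 100]
    - [0.0287, -0.0212, 0, 0, 0, 0, 100]
    - [0.0287, -0.0212, 0, 0, 0, 0, 100]
    - [0.0287, -0.0212, 0, 0, 0, 0, 100]
    - [0.0287, -0.0212, 0, 0, 0, 0, 100]
    - [0.0287, -0.0212, 0, 0, 0, 0, 100]
    - [0.0287, -0.0212, 0, 0, 0, 0, 100]
    - [0.0287, -0.0212, 0, 0, 0, 0, 100]
    - [0.0287, -0.0212, 0, 0, 0, 0, 100]

```text
t: 2.1
position: [0.6083, -0.0184, 0.2309]
tool_rot: [-3.105, -0.477, 0.001]
force: [-0.2, -0.4, 0.5]
width: 0.0853
gripper_force: 0.0
```

>>> drive_tool:
  deltas:
    - [0, 0, 0, 0, 0, 0.1, 100]
    - [0, 0, 0, 0, 0, 0.1, 100]
    - [0, 0, 0, 0, 0, 0.1, 100]
    - [0, 0, 0, 0, 0, 0.1, 100]
    - [0, 0, 0, 0, 0, 0.1, 100]
    - [0, 0, 0, 0, 0, 0.085, 100]
    - [0, 0, 0, 0, 0, 0, 100]
    - [0, 0, 0, 0, 0, 0, 100]

```text
t: 2.9
position: [0.6076, -0.0194, 0.231]
tool_rot: [3.111, -0.434, -0.001]
force: [0.4, 0.1, -0.6]
width: 0.0853
gripper_force: 0.0
```

```bash
python3 - <<'E'
from h import *
s=bot.observe();print(s)
cv2.imwrite("pics/w1.png",cv2.resize(bot.capture("wrist")[:,:,::-1],None,fx=1.25,fy=1.25,interpolation=cv2.INTER_CUBIC))
E
```

```text
{'t': 2.9, 'q': array([ 0.12627619,  0.39604058, -0.23494876,  1.62756581,  0.09952014,
        1.13034627, -1.98193027]), 'dq': array([ 0.00452718, -0.00055613, -0.0049374 , -0.00093401,  0.00157431,
       -0.00186312,  0.00188236]), 'joint_efforts': array([-7.66702392e-02, -5.83717632e+01, -2.03853674e+00, -2.97445911e+01,
        1.99458278e-03,  3.78485493e-03, -1.79384756e-01]), 'position': array([ 0.60764712, -0.01939976,  0.23097292]), 'tool_rot': array([ 3.11120259e+00, -4.34401637e-01, -9.28765987e-04]), 'force': array([ 0.40088382,  0.1206968 , -0.58569315]), 'wrist_torque': array([ 0.02141365, -0.02617871,  0.0205582 ]), 'gripper_force': 0.0, 'width': 0.08526087414183582}
```

View pics/w1.png

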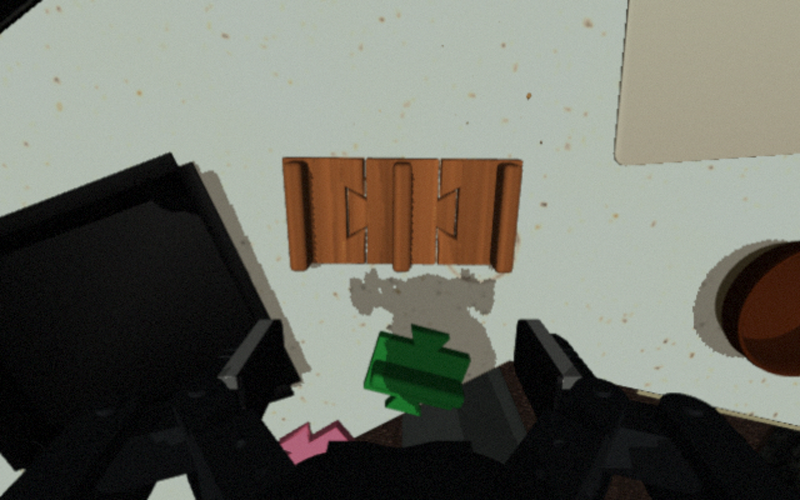

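The wrist view has the trivet centred, with the middle slat's top running from (402,164) to (401,266). The outer slats are centred at about (298,215) and (508,215).

```bash
python3 - <<'E'
from h import *
s=bot.observe()
f=lambda u,v:at("wrist",((u+.5)/1.25-.5,(v+.5)/1.25-.5),.044,s)
a,b=f(402,164),f(401,266);print(a,b,(a+b)/2,np.linalg.norm(a-b),np.arctan2(*(a-b)[1::-1]))
l,r=f(298,215),f(508,215);print((l+r)/2,np.linalg.norm(l-r))
R=Ro.from_rotvec(s["tool_rot"]).as_matrix();print(np.arctan2(R[1,0],R[0,0]),R.T@((a+b)/2-s["position"]))
E
```

```text
[ 0.65310593 -0.03506509  0.044     ] [ 0.56806251 -0.01005935  0.044     ] [ 0.61058422 -0.02256222  0.044     ] 0.08864349843355379 -0.28597535919755107
[ 0.61187949 -0.02427035  0.044     ] 0.1788914617277033
-0.27772586051121495 [0.00371225 0.00219671 0.18703953]
```

>>> drive_tool:
  deltas:
    - [0.002, 0.0013, 0.02, 0, 0, 0.006, 100]
    - [0, 0, 0.03, 0, 0, 0, 100]
    - [0, 0, 0.03, 0, 0, 0, 100]
    - [0, 0, 0.03, 0, 0, 0, 100]
    - [0, 0, 0.02, 0, 0, 0, 100]
    - [0, 0, 0, 0, 0, 0, 100]
    - [0, 0, 0, 0, 0, 0, 100]

```text
t: 3.65
position: [0.6096, -0.0213, 0.1015]
tool_rot: [-3.109, 0.447, 0.0]
force: [-0.3, -0.2, 0.1]
width: 0.0854
gripper_force: 0.0
```

```bash
python3 - <<'E'
from h import *
s=bot.observe();print(s["position"],s["tool_rot"])
cv2.imwrite("pics/w2.png",cv2.resize(bot.capture("wrist")[:,:,::-1],None,fx=1.25,fy=1.25,interpolation=cv2.INTER_CUBIC))
E
```

```text
[ 0.60956557 -0.02125427  0.10154922] [-3.10949515e+00  4.46694690e-01  4.47674618e-04]
```

View pics/w2.png

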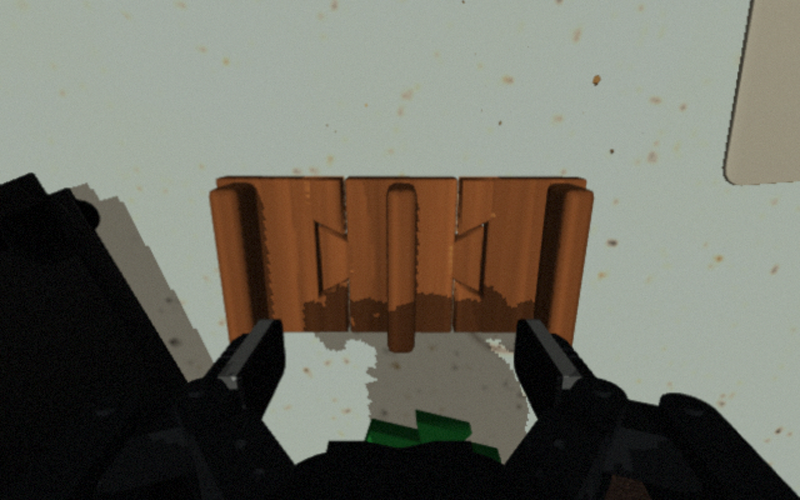

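The slat's top runs from (401,188) to (401,346), midway between the pads (284 and 516, so 400). It is well aligned.

```bash
python3 - <<'E'
from h import *
s=bot.observe()
f=lambda u,v:at("wrist",((u+.5)/1.25-.5,(v+.5)/1.25-.5),.044,s)
R=Ro.from_rotvec(s["tool_rot"]).as_matrix()
a,b=f(401,188),f(401,346)
for p in (a,b,(a+b)/2,(f(228,190)+f(575,190))/2): print(p,R.T@(p-s["position"]))
print(np.linalg.norm(a-b))
E
```

```text
[ 0.65472943 -0.0355516   0.044     ] [0.04669835 0.00118999 0.05844496]
[ 0.56752834 -0.01004246  0.044     ] [-0.04415716  0.00127949  0.05832428]
[ 0.61112889 -0.02279703  0.044     ] [0.0012706  0.00123474 0.05838462]
[ 0.65363944 -0.03546516  0.044     ] [0.04562816 0.00141412 0.05844342]
0.09085563409965308
```

>>> drive_tool:
  deltas:
    - [0.001, 0.0008, 0.0225, 0, 0, 0, 100]
    - [0, 0, 0.02, 0, 0, 0, 100]
    - [0, 0, 0.02, 0, 0, 0, 100]
    - [0, 0, 0.01, 0, 0, 0, 100]
    - [0, 0, 0.007, 0, 0, 0, 100]
    - [0, 0, 0.003, 0, 0, 0, 100]
    - [0, 0, 0, 0, 0, 0, 100]
    - [0, 0, 0, 0, 0, 0, 80]
    - [0, 0, 0, 0, 0, 0, 60]
    - [0, 0, 0, 0, 0, 0, 45]
    - [0, 0, 0, 0, 0, 0, 35]
    - [0, 0, 0, 0, 0, 0, 28]
    - [0, 0, 0, 0, 0, 0, 22]
    - [0, 0, 0, 0, 0, 0, 22]
  newtons: 25

```text
t: 5.1
position: [0.6101, -0.0223, 0.0188]
tool_rot: [3.109, -0.448, -0.0]
force: [0.6, -0.3, -0.5]
width: 0.0185
gripper_force: 0.0
```

>>> drive_tool:
  deltas:
    - [0, 0, 0, 0, 0, 0, 18]
    - [0, 0, 0, 0, 0, 0, 14]
    - [0, 0, 0, 0, 0, 0, 10]
    - [0, 0, 0, 0, 0, 0, 10]
    - [0, 0, 0, 0, 0, 0, 10]
  newtons: 25

```text
t: 5.6
position: [0.6102, -0.0223, 0.0189]
tool_rot: [-3.109, 0.448, -0.0]
force: [0.4, 0.6, 1.4]
width: 0.0155
gripper_force: 25.3
```

>>> drive_tool:
  deltas:
    - [0, 0, -0.001, 0, 0, 0, 0]
    - [0, 0, -0.002, 0, 0, 0, 0]
    - [0, 0, -0.002, 0, 0, 0, 0]
    - [0, 0, -0.002, 0, 0, 0, 0]
    - [0, 0, -0.002, 0, 0, 0, 0]
  newtons: 40

```text
t: 6.1
position: [0.6101, -0.0223, 0.028]
tool_rot: [3.109, -0.448, 0.0]
force: [0.2, 0.8, -1.1]
width: 0.0153
gripper_force: 39.8
```

```bash
python3 - <<'E'
from h import *
s=bot.observe();print(s["position"],s["tool_rot"],s["force"],s["wrist_torque"])
w=cv2.resize(bot.capture("wrist")[100:320,100:540,::-1],None,fx=1.8,fy=1.8,interpolation=cv2.INTER_CUBIC)
cv2.imwrite("pics/w3.png",w)
E
```

```text
[ 0.61012008 -0.02233592  0.02795278] [ 3.10948450e+00 -4.47977879e-01  3.25903722e-05] [ 0.16659835  0.77706274 -1.11505488] [ 0.04551267 -0.01579186  0.01042544]
```

View pics/w3.png

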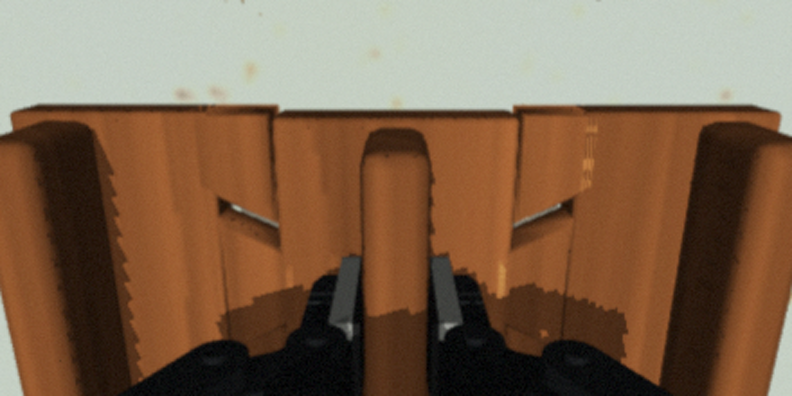

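The key tile has risen 9 mm, level and clear. Both side tiles lie flat, and the force equals the tile's weight. I'll keep lifting.

>>> drive_tool:
  deltas:
    - [0, 0, -0.003, 0, 0, 0, 0]
    - [0, 0, -0.003, 0, 0, 0, 0]
    - [0, 0, -0.003, 0, 0, 0, 0]
    - [0, 0, -0.005, 0, 0, 0, 0]
    - [0, 0, -0.01, 0, 0, 0, 0]
    - [0, 0, -0.02, 0, 0, 0, 0]
    - [0, 0, -0.02, 0, 0, 0, 0]
    - [0, 0, -0.02, 0, 0, 0, 0]
    - [0, 0, -0.02, 0, 0, 0, 0]
    - [0, 0, -0.015, 0, 0, 0, 0]
    - [0, 0, -0.005, 0, 0, 0, 0]
    - [0, 0, 0, 0, 0, 0, 0]

```text
t: 7.35
position: [0.6105, -0.0223, 0.1526]
tool_rot: [-3.109, 0.448, -0.002]
force: [-0.5, -0.0, -1.8]
width: 0.0151
gripper_force: 39.8
```

```bash
python3 - <<'E'
from h import *
s=bot.observe();print(s["position"],s["force"],s["width"])
R=Ro.from_rotvec(s["tool_rot"]).as_matrix()
a=bot.capture("top");b=bot.capture("scene")
# tray fit: dark pixels region in top image vs before
c=cv2.resize(a[80:230,140:460,::-1],None,fx=2.4,fy=2.4,interpolation=cv2.INTER_CUBIC)
cv2.imwrite("pics/t2.png",cv2.convertScaleAbs(c,alpha=1.6))
print(R.T@(np.array([.580,.2925,.154])-s["position"]))
E
```

```text
[ 0.61047798 -0.02234284  0.15257726] [-0.45809404 -0.01666618 -1.80545056] 0.015121914356490233
[-0.11811118 -0.29343558 -0.00150171]
```

View pics/t2.png

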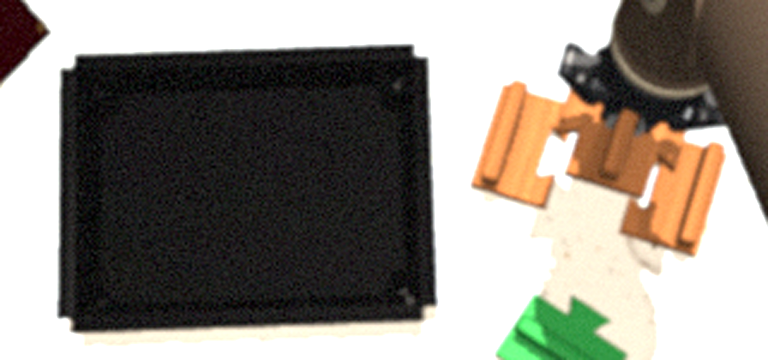

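The two side tiles lie unmoved and the key tile hangs free. The tray's outline in the crop is centred at about (248,188), or (243,158) in the full picture, so (0.578, 0.294) still holds. Moving over it.

>>> drive_tool:
  deltas:
    - [-0.004, -0.01, 0, 0, 0, 0, 0]
    - [-0.008, -0.02, 0, 0, 0, 0, 0]
    - [-0.01, -0.025, 0, 0, 0, 0, 0]
    - [-0.012, -0.03, 0, 0, 0, 0, 0]
    - [-0.012, -0.03, 0, 0, 0, 0, 0]
    - [-0.012, -0.03, 0, 0, 0, 0, 0]
    - [-0.012, -0.03, 0, 0, 0, 0, 0]
    - [-0.012, -0.03, 0, 0, 0, 0, 0]
    - [-0.012, -0.03, 0, 0, 0, 0, 0]
    - [-0.01, -0.025, 0, 0, 0, 0, 0]
    - [-0.008, -0.02, 0, 0, 0, 0, 0]
    - [-0.006, -0.013, 0, 0, 0, 0, 0]
    - [0, 0, 0, 0, 0, 0, 0]
    - [0, 0, 0, 0, 0, 0, 0]

```text
t: 8.85
position: [0.5795, 0.2913, 0.1512]
tool_rot: [3.108, -0.448, -0.001]
force: [0.3, -0.9, -1.7]
width: 0.0153
gripper_force: 39.8
```

>>> drive_tool:
  deltas:
    - [0, 0, 0.015, 0, 0, 0, 0]
    - [0, 0, 0.025, 0, 0, 0, 0]
    - [0, 0, 0.025, 0, 0, 0, 0]
    - [0, 0, 0.02, 0, 0, 0, 0]
    - [0, 0, 0.015, 0, 0, 0, 0]
    - [0, 0, 0.01, 0, 0, 0, 0]
    - [0, 0, 0.008, 0, 0, 0, 0]
    - [0, 0, 0.005, 0, 0, 0, 0]
    - [0, 0, 0.002, 0, 0, 0, 0]
    - [0, 0, 0, 0, 0, 0, 0]
    - [0, 0, 0, 0, 0, 0, 0]

```text
t: 9.95
position: [0.58, 0.2923, 0.0274]
tool_rot: [-3.109, 0.448, -0.001]
force: [-0.6, -0.6, -1.4]
width: 0.0152
gripper_force: 39.8
```

>>> drive_tool:
  deltas:
    - [0, 0, 0.002, 0, 0, 0, 0]
    - [0, 0, 0.002, 0, 0, 0, 0]
    - [0, 0, 0.001, 0, 0, 0, 0]
    - [0, 0, 0.001, 0, 0, 0, 0]
    - [0, 0, 0, 0, 0, 0, 0]
    - [0, 0, 0, 0, 0, 0, 0]

```text
t: 10.55
position: [0.5796, 0.292, 0.0211]
tool_rot: [3.109, -0.448, 0.0]
force: [-1.7, -1.7, 4.3]
width: 0.0151
gripper_force: 40.5
```

```bash
python3 - <<'E'
from h import *
s=bot.observe();print(s["position"],s["force"],s["wrist_torque"])
cv2.imwrite("pics/w4.png",cv2.convertScaleAbs(cv2.resize(bot.capture("wrist")[:,:,::-1],None,fx=1.25,fy=1.25),alpha=2))
E
```

```text
[0.57963783 0.29200826 0.02111192] [-1.65985866 -1.74383403  4.28161061] [-0.26396594  0.43290912  0.00697527]
```

View pics/w4.png

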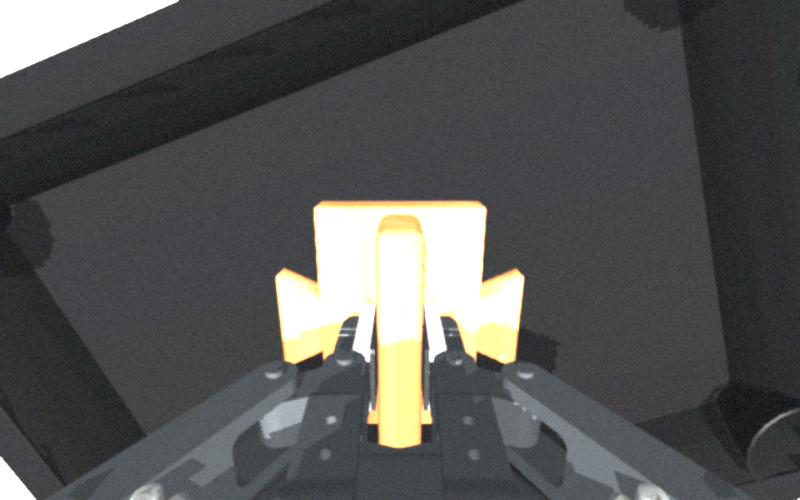

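The tile rests on the tray floor (contact 4–6 N) in the middle of the tray. Releasing it.

>>> drive_tool:
  deltas:
    - [0, 0, 0, 0, 0, 0, 20]
    - [0, 0, 0, 0, 0, 0, 25]
    - [0, 0, 0, 0, 0, 0, 35]
    - [0, 0, 0, 0, 0, 0, 50]
    - [0, 0, 0, 0, 0, 0, 60]
    - [0, 0, 0, 0, 0, 0, 60]
    - [0, 0, -0.01, 0, 0, 0, 60]
    - [0, 0, -0.02, 0, 0, 0, 60]
    - [0, 0, -0.03, 0, 0, 0, 60]
    - [0, 0, -0.03, 0, 0, 0, 60]
    - [0, 0, -0.03, 0, 0, 0, 60]
    - [0, 0, -0.03, 0, 0, 0, 60]
    - [0, 0, 0, 0, 0, 0, 60]
    - [0, 0, 0, 0, 0, 0, 60]

```text
t: 12.0
position: [0.58, 0.2923, 0.1722]
tool_rot: [-3.108, 0.448, -0.003]
force: [-0.6, 0.8, -0.7]
width: 0.0513
gripper_force: 0.0
```

```bash
python3 - <<'E'
from h import *
s=bot.observe();print(s["position"],s["force"])
cv2.imwrite("pics/s2.png",cv2.convertScaleAbs(cv2.resize(bot.capture("scene")[:,:,::-1],None,fx=1.25,fy=1.25),alpha=1.5))
cv2.imwrite("pics/w5.png",cv2.convertScaleAbs(cv2.resize(bot.capture("wrist")[:,:,::-1],None,fx=1.25,fy=1.25),alpha=1.5))
E
```

```text
[0.58001522 0.29226357 0.17220293] [-0.5707417   0.82962407 -0.71624988]
```

View pics/w5.png

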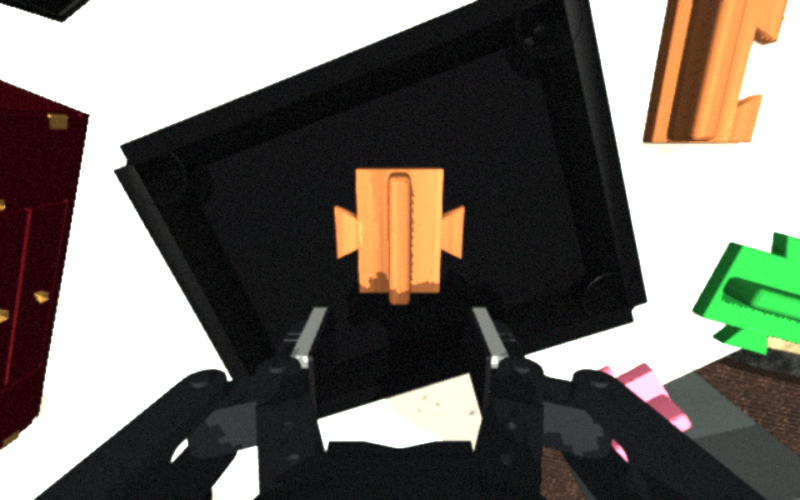

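View pics/s2.png

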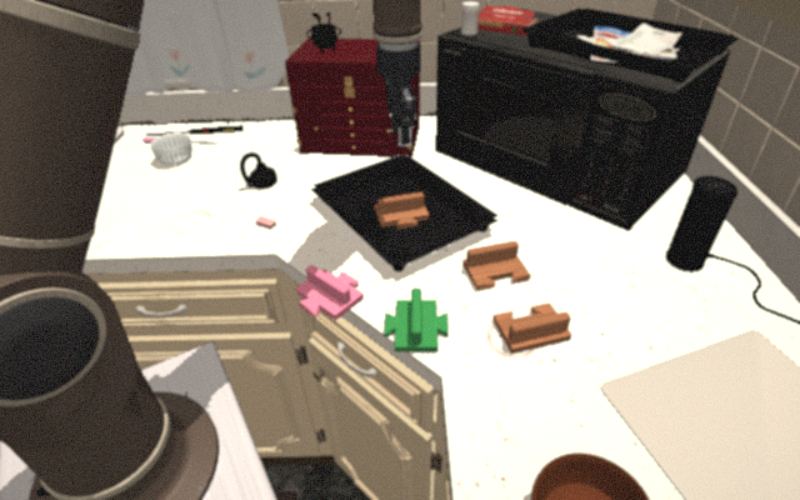

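The wrist view shows the tile flat, slat up, at the tray's centre (400,235), with the gripper clear. The scene view shows both side tiles where they were, at (497,265) and (535,328).

```bash
python3 -c "
from rig import bot
print(bot.sign_off())"
```

```text
the job is handed in; nothing more can be done
None
```

The key tile came straight up out of the trivet, was set down flat with its slat up at about the middle of the tray and released; in the last pictures both side tiles and the tray lie where they were, and the job is handed in after about 12 s.

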